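# Finish the last crisscross pass on a pressure canner's wing nuts

### The arm

A 6-joint arm with a two-finger parallel gripper is mounted at the origin on a cart in front of the work surface, level with it; the furniture and walls round the work are solid. World frame = base frame: x ahead of the robot, y to its left, z up, the work surface at z = 0. Lengths are in mm, angles in rad, forces in N, time in s.
With the tool pointing down it reaches from about 400 to 925 mm from the base axis. Payload 12.5 kg.
Tool frame: the origin (TCP) lies at the centre of the arm's flange, where the gripper is bolted on; the fingertips stand 190 mm ahead of it and the grasp point (between the pads) lies env.grip_point_offset ahead of it (env.grip_point_offset is the distance from the TCP to the grasp point, in mm); z points along the fingers, x is the direction in which the jaws open and shut, and the axes are right-handed (so a half turn about z gives the same grasp; the last joint's range is limited). The gripper opens to 95 mm and grips with 3 to 60 N. Pads are 20 mm wide; open, the fingers measure 119 mm over their backs; the gripper's body (75 mm by 180 mm) begins 59 mm behind the grasp point.
Start: joints at [1.237, 0.491, 1.559, -0, 1.092, -0.106], TCP at [141.122, 608.859, 404.761] pointing down, gripper open.
Joint ranges: [-3.1, 3.1], [-0.84, 2.19], [0.05, 2.79], [-1.13, 4.28], [0.06, 2.93], [-2.69, 2.69]. Speed limits (rad/s): [2.22, 2.22, 2.79, 3.14, 3.14, 3.14].

### API

Orientations are given as [roll, pitch, yaw] about the fixed x, y, z axes, in that order (R = Rz(yaw) Ry(pitch) Rx(roll)).
In Python, from cell import state, read_camera, camera_model, job_done, env gives the robot as it stands.
- The arm moves only by the tool arm_command, never from a script. Its argument "steps" is a list of rows, each a list of 6 numbers: the shift along the tool's x, y, z in cm, then the turn, a rotation vector about the tool's x, y, z in degrees. In form: [[dx, dy, dz, rx, ry, rz], ...]. A call has 1 to 12 rows; each row is the pose to reach, as a shift and turn from the pose commanded when the call began, along the tool's axes at that moment; what a row does not reach only later rows make up. A row lasts 1/12 s, in which the tool goes at most 41.7 mm and 7.16 degrees, less where a joint would pass 70% of its speed; a pose out of reach is approached as far as the arm can. A call with a gripper value outside its range is refused whole. "jaw" is the finger opening in cm, from 0 to 9.51, set as the call begins (left out, the last holds). The fingers move at their own pace and stop on an object; the grip force is fixed at half the most. Time passes only in rows, so rows that repeat a pose let the fingers close. It gives the time, the measured TCP pose, the force and the opening at its end, in the units of the state.
- state(): the state, without advancing time (a new reading comes with each control period).
- read_camera(name): name is "scene" or "side" or "wrist"; returns the picture (420x560x3 uint8, red, green, blue); there is no depth.
- camera_model(name): a dict with "K" (3x3 intrinsics, pixels), "k1" (the pictures are not rectified: a ray, as slopes to the right and down, at radius r is drawn at 1 + k1 r^2 times it, then the intrinsics apply), "xyz" and "rotation" of the camera in the world. Camera axes: x right, y up, looking along -z (the intrinsics and any distortion apply to the point x, -y, -z); pixel columns grow to the right and rows downward; lengths in mm; the calibration is good to about 2 mm. A picture is of the moment at which its call begins: read the wrist's pose just before it. camera_model takes no time and is no camera call; for the wrist camera it gives the pose at the moment of the call.
- job_done(): hands the job in, once; it reports no verdict.
The state is a dict: "t": time; "joints": joint angles; "qvel": joint speeds; "tau": joint torques, N m; "eef_pos": TCP position; "tcp_rot": TCP orientation; "ft_force": force on the tool from outside, world axes, zero at the start; "moment": the same for the moment, N m; "opening": opening from 0.0 (shut) to 1.0 (fully open).
Only numpy, scipy, OpenCV 4.12 (cv2) and the standard library are available. Lean on these libraries where they do the work, as an engineer would, in place of code of your own. Each camera call takes 0.05 s, during which the arm holds its last target. There are 200 camera calls.

### The job

The lid of the pressure canner is held by four wing nuts that are tightened crisscross, part of a turn at a time; on this last pass one nut is already tight, its wings pointing straight at the middle of the lid. Finish the pass: first the nut opposite the tight one, then the other two in either order, turning each clockwise (seen from above) by the remaining part of a turn until its wings too point at the middle of the lid, and no farther. Leave the nut that is already tight as it is.

Things in the scene. Friction and masses are not known exactly. Their poses are not given: they have to be found in the camera images.
- canner: low round cast aluminium pot, heavy, does not shift; lid 186 mm across, its rim 110 mm up, inner part (60 mm radius) 115 mm, black middle knob 34 mm wide, top 145 mm; two black side handles below the lid. Origin: centre of underside, z up. Nuts a, b, c, d turn about vertical axes 85 mm from its centre, at 0, 90, 180, 270 degrees counterclockwise (from above) from its x axis
- nut_a (a joint): wing nut on the lid rim, the one already tight. Steel, with hub 20 mm wide (washer 26) and two dark flat upright ears in one line, 48 mm long overall, 9 mm thick, 120 to 145 mm above the worktop. Value: clockwise turn from above, rad; 0 = ears tangential to the lid, 1.57 = ears point at the lid's middle (tight). Ears' yaw = canner yaw + nut's angle + 1.57 - value
- nut_b (a joint): wing nut like nut_a, same values, a quarter round counterclockwise from it; loose at the start (0.25 to 0.70). The nuts turn in place without rising or sinking, against a light friction of 0.06 N m, stay where they are left, and have no stop at tight (thread ends at 2.2). Pinch the ears across their thickness
- nut_c (a joint): wing nut like nut_a and turning like nut_b, same values, opposite nut_a across the lid; loose at the start (0.25 to 0.70)
- nut_d (a joint): wing nut like nut_a and turning like nut_b, same values, opposite nut_b across the lid; loose at the start (0.25 to 0.70)

How it is judged (in metres and radians):
On the way:
1. the nut opposite the tight one is tight, while the other two are still loose (value of joint nut_c between 1.32 and 1.82 rad and value of joint each of nut_b, nut_d below 0.95 rad), for 0.2 s.
At the end, for the whole second after the job is handed in: all four nuts are tight: the wings of each point at the middle of the lid within 14 degrees (joint values 1.32 to 1.82) (value of joint nut_a between 1.32 and 1.82 rad and value of joint nut_b between 1.32 and 1.82 rad and value of joint nut_c between 1.32 and 1.82 rad and value of joint nut_d between 1.32 and 1.82 rad); the robot touches nothing.
It fails at once if one of the other two nuts is turned toward tight (beyond 0.95) before the nut opposite the tight one is tight (value of joint nut_c below 1.32 rad and value of joint any of nut_b, nut_d above 0.95 rad).
It fails at once if a nut is turned more than 20 degrees past tight (value of joint any of nut_a, nut_b, nut_c, nut_d above 1.92 rad).
It fails at once if the nut that was already tight is loosened by more than 14 degrees (value of joint nut_a below 1.32 rad).
It also fails if it takes over 64 s, if anything falls off the work surface, if the arm or the gripper's body presses on something with over 40 N, if the wrist force passes 120 N, or if a joint passes its speed limit or range.

## Working session

There is one attempt and no reset: what is moved stays moved. The work goes in short steps, Python scripts to look and compute and a tool call to move; the robot and the scene stay as the last step left them, time stands still between calls to the robot, and variables do not carry over. Pictures are saved under pics/ and viewed, about 8 in all and at most 12, crops included, and the job is handed in when it is done.

Besides the shell and the picture viewer there is one more tool, called after "Request:" by a JSON object that holds its "op" and its "data", one argument or row to a line. arm_command: Moves the arm, as the interface text tells. Its arguments: {"type":"object","properties":{"steps":{"type":"array"},"jaw":{"type":"number"}},"required":["steps"]}

```bash
mkdir -p pics; ls
python3 - <<'E'
from cell import *
import cv2,numpy as np
s=state(); print(s, env.grip_point_offset)
for n in ("scene","side","wrist"):
    m=camera_model(n); print(n,m)
    im=read_camera(n); cv2.imwrite(f"pics/{n}0.png",im[:,:,::-1])
a=[cv2.imread(f"pics/{n}0.png") for n in ("scene","side")]
E
```

```text
pics
{'t': 0.0, 'joints': array([ 1.23740718e+00,  4.91553288e-01,  1.55942522e+00,  2.83566379e-05,
        1.09169806e+00, -1.05602906e-01]), 'qvel': array([-0.00059668, -0.0004234 ,  0.00090975,  0.00134653,  0.00050226,
       -0.00057864]), 'tau': array([ 1.83144781e-03, -6.12643647e+01, -2.58163923e+01,  6.93082390e-02,
        4.83112398e-02, -1.50392229e-04]), 'eef_pos': array([141.10735151, 608.83547917, 404.17387743]), 'tcp_rot': array([-3.14145339e+00,  1.07522194e-03,  1.34299707e+00]), 'ft_force': array([-0.93570689,  0.47706291, -0.42577944]), 'moment': array([-0.02443253,  0.00917324, -0.020718  ]), 'opening': 0.9988196799397764} 171.3
scene {'K': array([[482.88939043,   0.        , 275.60023819],
       [  0.        , 482.88939043, 214.42865498],
       [  0.        ,   0.        ,   1.        ]]), 'k1': -0.008789816524213461, 'xyz': array([ 276.02532368, -522.58543271,  654.60311618]), 'rotation': array([ 0.83568428,  0.00816234, -0.49524349])}
side {'K': array([[417.43440646,   0.        , 277.83970632],
       [  0.        , 417.43440646, 219.99600221],
       [  0.        ,   0.        ,   1.        ]]), 'k1': -0.07166443401300916, 'xyz': array([325.36355938, 779.08615819, 383.11120995]), 'rotation': array([ 1.21498127, -0.02102309, -2.78368582])}
wrist {'K': array([[363.38071231,   0.        , 282.15555654],
       [  0.        , 363.38071231, 210.00445246],
       [  0.        ,   0.        ,   1.        ]]), 'k1': -0.09451982497175405, 'xyz': array([ 68.67840614, 624.4415627 , 384.92025737]), 'rotation': array([-0.26757805,  0.00233305,  1.34374546])}
```

View pics/scene0.png

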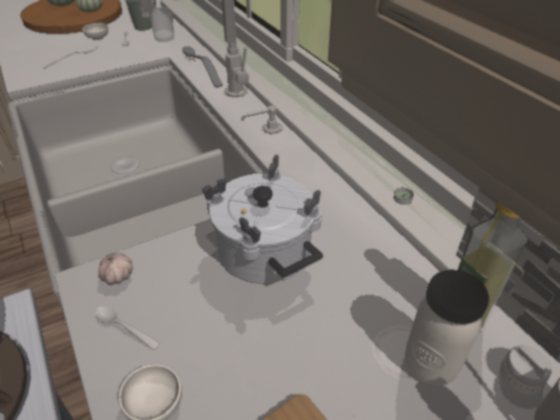

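View pics/side0.png

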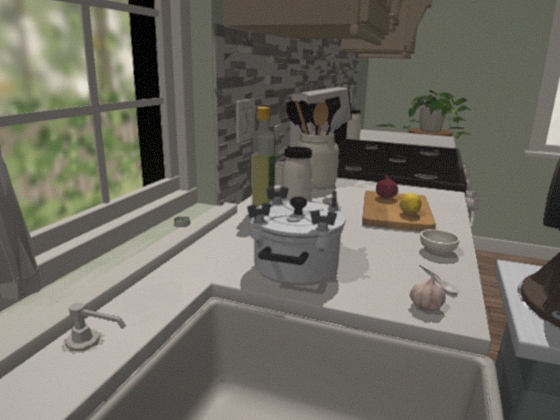

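The scene view shows the knob at about (262,193) and nuts near (272,168), (312,204), (249,231) and (215,190). In the side view the knob is at about (298,203), with nuts near (259,214), (277,193), (333,200) and (322,219).

```bash
cat > h.py <<'E'
from cell import *
import cv2,numpy as np
from scipy.spatial.transform import Rotation as R
def cam(m): return m["K"],np.array([m["k1"],0,0,0.]),m["xyz"],R.from_euler('xyz',m["rotation"]).as_matrix()
def ray(m,uv):
    K,d,c,r=cam(m); p=cv2.undistortPoints(np.array([[uv]],float),K,d)[0,0]
    v=r@np.array([p[0],-p[1],-1]); return c,v/np.linalg.norm(v)
def proj(m,P):
    K,d,c,r=cam(m); q=(np.atleast_2d(P)-c)@r*[1,-1,-1]
    return cv2.projectPoints(q,np.zeros(3),np.zeros(3),K,d)[0][:,0]
def tri(rs):
    A=sum(np.eye(3)-np.outer(v,v) for c,v in rs); b=sum((np.eye(3)-np.outer(v,v))@c for c,v in rs)
    P=np.linalg.solve(A,b); return P,[np.linalg.norm(np.cross(P-c,v)) for c,v in rs]
def onz(m,uv,z):
    c,v=ray(m,uv); return c+v*(z-c[2])/v[2]
E
python3 - <<'E'
from h import *
a,b=camera_model("scene"),camera_model("side")
for n,p,q in [("knob",(262,192),(298,202)),("far",(272,168),(322,218)),("right",(312,204),(259,214)),("near",(249,231),(277,193)),("left",(215,190),(333,200))]:
    print(n,tri([ray(a,p),ray(b,q)]))
A=cv2.imread("pics/scene0.png")[140:290,180:350]; B=cv2.imread("pics/side0.png")[170:290,220:370]
C=[cv2.resize(A,None,fx=4,fy=4,interpolation=3)]
cv2.imwrite("pics/c1.png",cv2.resize(A,(680,600),interpolation=3))
cv2.imwrite("pics/c2.png",cv2.resize(B,(750,600),interpolation=3))
E
```

```text
knob (array([552.26770621,  45.41693483, 135.80933952]), [np.float64(0.47964652573597244), np.float64(0.4796465257360887)])
far (array([539.7132551 ,  60.16493689, 140.95124326]), [np.float64(47.08028994524796), np.float64(47.08028994524789)])
right (array([641.42189763,  23.56491656,  90.03294735]), [np.float64(2.235745978631769), np.float64(2.2357459786318383)])
near (array([555.75346532,  22.36164471, 117.05542522]), [np.float64(53.90949883292804), np.float64(53.90949883292813)])
left (array([478.2923123 ,  66.70553203, 155.1716708 ]), [np.float64(1.7148008989012509), np.float64(1.7148008989012322)])
```

View pics/c1.png

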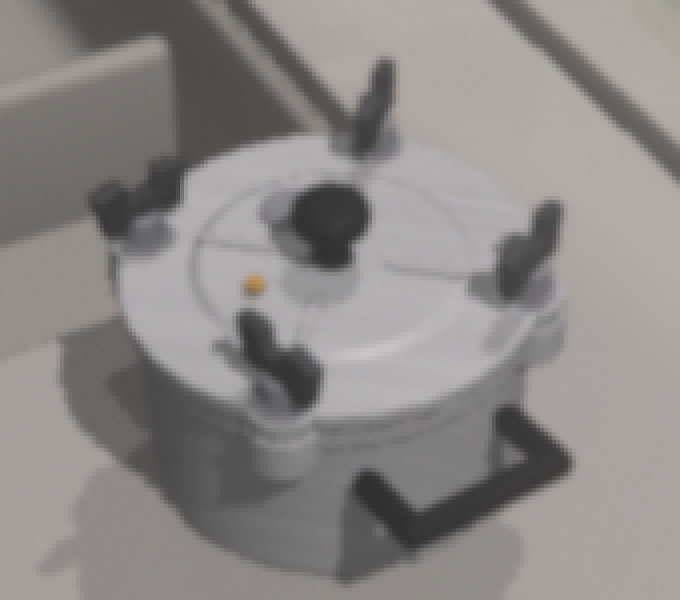

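Run:
```python
from h import *
a,b=camera_model("scene"),camera_model("side")
print(onz(a,(236,93),0), proj(b,[onz(a,(236,93),0)]))
for z in (100,200,300,400): print(onz(a,(225,5),z), onz(b,(20,250),z))
# path of TCP seen in scene
for f in np.linspace(0,1,6): 
    P=np.array([141,609,404])+f*np.array([411,-624,76]); print(P, proj(a,[P,P-[0,0,190]]).round().tolist())
```

```text
[759.57479883 617.7317294    0.        ] [[-53.99891367 448.38820552]]
[ 908.18264911 1009.7818831   100.        ] [921.09763373 362.69373139 100.        ]
[794.19891786 733.4820804  200.        ] [710.6735836  509.77106784 200.        ]
[680.21518662 457.18227769 300.        ] [500.24953347 656.84840429 300.        ]
[566.23145537 180.88247498 400.        ] [289.82548334 803.92574075 400.        ]
[141. 609. 404.] [[-88.0, -27.0], [-41.0, 72.0]]
[223.2 484.2 419.2] [[-39.0, -26.0], [5.0, 80.0]]
[305.4 359.4 434.4] [[20.0, -23.0], [58.0, 90.0]]
[387.6 234.6 449.6] [[90.0, -21.0], [120.0, 101.0]]
[469.8 109.8 464.8] [[174.0, -18.0], [192.0, 115.0]]
[552. -15. 480.] [[278.0, -13.0], [279.0, 130.0]]
```

Request:
{"op": "arm_command", "data": {
  "steps": [
    [-51.5,54.1,-7.6,0,0,77],
    [-51.5,54.1,-7.6,0,0,77],
    [-51.5,54.1,-7.6,0,0,77],
    [-51.5,54.1,-7.6,0,0,77],
    [-51.5,54.1,-7.6,0,0,77],
    [-51.5,54.1,-7.6,0,0,77],
    [-51.5,54.1,-7.6,0,0,77],
    [-51.5,54.1,-7.6,0,0,77],
    [-51.5,54.1,-7.6,0,0,77],
    [-51.5,54.1,-7.6,0,0,77],
    [-51.5,54.1,-7.6,0,0,77],
    [-51.5,54.1,-7.6,0,0,77]
  ]
}}

```text
t: 1.15
eef_pos: [415.2, 191.4, 455.7]
tcp_rot: [-3.141, -0.0, -0.007]
ft_force: [1.2, 0.6, 0.2]
opening: 0.999
```

Request:
{"op": "arm_command", "data": {
  "steps": [
    [13.2,20,-2.4,0,0,0],
    [13.2,20,-2.4,0,0,0],
    [13.2,20,-2.4,0,0,0],
    [13.2,20,-2.4,0,0,0],
    [13.2,20,-2.4,0,0,0],
    [13.2,20,-2.4,0,0,0],
    [13.2,20,-2.4,0,0,0],
    [13.2,20,-2.4,0,0,0],
    [13.2,20,-2.4,0,0,0],
    [13.2,20,-2.4,0,0,0]
  ]
}}

```text
t: 1.98
eef_pos: [545.9, -5.8, 479.2]
tcp_rot: [-3.141, 0.0, 0.0]
ft_force: [-0.2, 0.1, -0.7]
opening: 1.002
```

Run:
```python
from h import *
s=state(); print(s["eef_pos"],s["tcp_rot"],s["joints"].round(3))
m=camera_model("wrist"); im=read_camera("wrist"); np.save("w1.npy",m,allow_pickle=True)
cv2.imwrite("pics/w1.png",im[:,:,::-1]); print(proj(m,[[552,45,140]]))
cv2.imwrite("pics/w1v.png",cv2.resize(im[:,:,::-1],(800,600),interpolation=3))
```

```text
[545.91103863  -5.83391183 479.24653678] [-3.14129529e+00  4.22991034e-04  3.52014384e-05] [-0.132  0.308  1.65   0.     1.184 -0.132]
[[289.37952829 137.10237665]]
```

View pics/w1v.png

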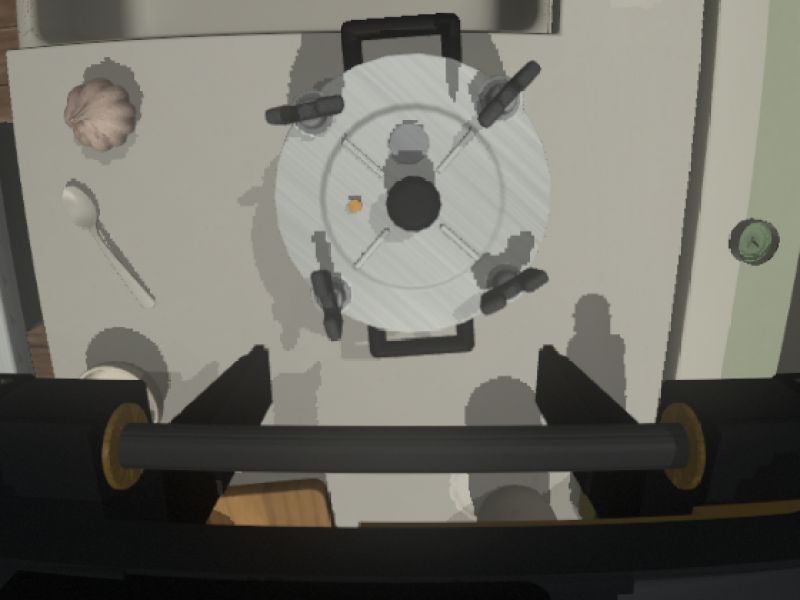

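The wrist view is clear, and image up is +y. In enlarged pixels:
- nut_a is upper right, with ears (481,122)-(538,65) aligned with the knob, so it is the tight one.
- b is upper left, (268,117)-(342,102).
- c is lower left, (320,275)-(335,337).
- d is lower right, (484,305)-(546,276).

Run:
```python
from h import *
from scipy.optimize import least_squares
m=np.load("w1.npy",allow_pickle=True).item(); a=camera_model("scene")
E={'a':[(481,122),(538,65)],'b':[(268,117),(342,102)],'c':[(320,275),(335,337)],'d':[(484,305),(546,276)]}
E={k:np.array(v)/(800/560) for k,v in E.items()}
for k,uv in [('b',(214,185)),('c',(249,227.5))]:
    print(k,tri([ray(m,E[k].mean(0)),ray(a,uv)]))
print('knob',tri([ray(m,np.array([413,203])*.7),ray(a,(262,191))]))
P={}
for k in E:
    p,q=[onz(m,e,140) for e in E[k]]; P[k]=(p+q)/2; d=q-p
    print(k,P[k].round(1),'len',np.linalg.norm(d).round(1),'yaw',np.degrees(np.arctan2(d[1],d[0])).round(1))
def f(x): return np.concatenate([P[k][:2]-x[:2]-85*np.array([np.cos(x[2]+i*np.pi/2),np.sin(x[2]+i*np.pi/2)]) for i,k in enumerate('abcd')])
r=least_squares(f,[552,45,.8]); print(r.x,np.degrees(r.x[2]),r.fun.round(1))
for i,k in enumerate('abcd'):
    p,q=[onz(m,e,140) for e in E[k]]; d=q-p; y=np.arctan2(d[1],d[0])
    v=(r.x[2]+i*np.pi/2+np.pi/2-y)%np.pi; print(k,'value',v.round(3), (r.x[:2]+85*np.array([np.cos(r.x[2]+i*np.pi/2),np.sin(r.x[2]+i*np.pi/2)])).round(1))
```

```text
b (array([487.04165847,  96.18549059, 140.06923906]), [np.float64(0.9173709607545049), np.float64(0.9173709607544598)])
c (array([495.22429817, -24.73480945, 137.44280271]), [np.float64(1.7572667747537534), np.float64(1.7572667747535966)])
knob (array([550.90899163,  41.16557124, 141.25448199]), [np.float64(0.9244779938523804), np.float64(0.9244779938525758)])
a [608. 105. 140.] len 46.2 yaw 45.3
b [487.7  95.8 140. ] len 45.0 yaw 10.2
c [497.3 -25.1 140. ] len 42.3 yaw -78.9
d [617.2 -14.4 140. ] len 43.4 yaw 26.3
[552.54806017  40.33314698   0.86558322] 49.59426542199865 [ 0.4 -0.1 -0.1  0.4 -0.2 -0.7 -0.1  0.4]
a value 1.646 [607.6 105.1]
b value 0.687 [487.8  95.4]
c value 0.673 [497.5 -24.4]
d value 0.407 [617.3 -14.8]
```

The fit is tight: residuals under 1 mm, heights 137–141 as expected. The values come out as a 1.65, b 0.69, c 0.67, d 0.41. c goes first, so I'll hover over it.

Request:
{"op": "arm_command", "data": {
  "jaw": 4.5,
  "steps": [
    [-4.85,1.9,4,0,0,-7],
    [-4.85,1.9,8,0,0,-11.1],
    [-4.85,1.9,11.5,0,0,-11.1],
    [-4.85,1.9,11.5,0,0,-11.1],
    [-4.85,1.9,11.5,0,0,-11.1],
    [-4.85,1.9,11.5,0,0,-11.1],
    [-4.85,1.9,11.5,0,0,-11.1],
    [-4.85,1.9,11.5,0,0,-11.1]
  ]
}}

```text
t: 2.7
eef_pos: [498.6, -25.4, 366.1]
tcp_rot: [3.141, -0.003, 0.193]
ft_force: [0.1, 0.8, -1.0]
opening: 0.504
```

Run:
```python
from h import *
s=state(); print(s["eef_pos"],s["tcp_rot"],s["opening"])
m=camera_model("wrist"); im=read_camera("wrist"); np.save("w2.npy",m,allow_pickle=True)
cv2.imwrite("pics/w2.png",im[:,:,::-1]); print(proj(m,[[497.4,-24.7,140]]))
```

```text
[498.55873423 -25.42426101 366.11238853] [ 3.14052230e+00 -2.96829058e-03  1.93239169e-01] 0.5043444924711351
[[279.84558151 234.14457178]]
```

View pics/w2.png

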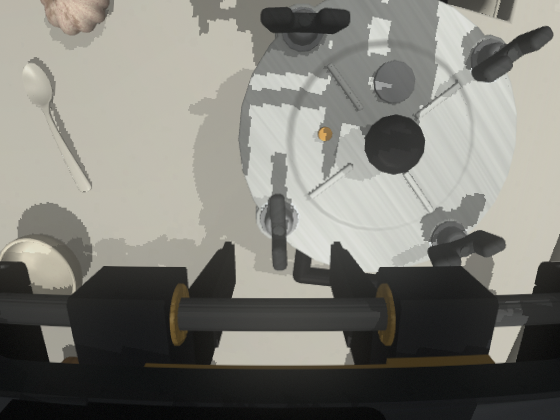

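The near view shows nut c's ears at (278,197)-(278,268), within 2 px of the prediction and aligned with the jaws. I'll descend.

Request:
{"op": "arm_command", "data": {
  "steps": [
    [0,0,2,0,0,0],
    [0,0,4,0,0,0],
    [0,0,5.5,0,0,0],
    [0,0,5.5,0,0,0],
    [0,0,5.5,0,0,0]
  ]
}}

```text
t: 3.17
eef_pos: [498.3, -25.7, 309.8]
tcp_rot: [-3.141, 0.0, 0.193]
ft_force: [0.4, 0.5, -0.8]
opening: 0.475
```

Request:
{"op": "arm_command", "data": {
  "jaw": 0,
  "steps": [
    [0,0,0,0,0,0],
    [0,0,0,0,0,0],
    [0,0,0,0,0,0],
    [0,0,0,0,0,0],
    [0,0,0,0,0,0],
    [0,0,0,0,0,0]
  ]
}}

```text
t: 3.67
eef_pos: [497.3, -25.8, 309.6]
tcp_rot: [-3.141, 0.002, 0.193]
ft_force: [-6.6, -2.5, 6.5]
opening: 0.169
```

Request:
{"op": "arm_command", "data": {
  "steps": [
    [0,0,0,0,0,0],
    [0,0,0,0,0,0],
    [0,0,0,0,0,0]
  ]
}}

```text
t: 3.92
eef_pos: [497.3, -25.8, 309.7]
tcp_rot: [-3.141, 0.002, 0.193]
ft_force: [-6.2, -3.3, 6.0]
opening: 0.173
```

The opening is 16 mm, not 9 mm, so the fingertips are probably on the hub. I'll reopen, rise 10 mm and grip again.

Request:
{"op": "arm_command", "data": {
  "jaw": 4.5,
  "steps": [
    [0,0,0,0,0,0],
    [0,0,0,0,0,0],
    [0,0,0,0,0,0],
    [0,0,-1,0,0,0],
    [0,0,-1,0,0,0],
    [0,0,-1,0,0,0]
  ]
}}

```text
t: 4.42
eef_pos: [498.1, -25.6, 320.0]
tcp_rot: [3.141, -0.001, 0.193]
ft_force: [0.8, -0.6, 0.1]
opening: 0.464
```

Request:
{"op": "arm_command", "data": {
  "jaw": 0,
  "steps": [
    [0,0,0,0,0,0],
    [0,0,0,0,0,0],
    [0,0,0,0,0,0],
    [0,0,0,0,0,0],
    [0,0,0,0,0,0],
    [0,0,0,0,0,0],
    [0,0,0,0,0,0]
  ]
}}

```text
t: 5.0
eef_pos: [497.4, -25.8, 319.2]
tcp_rot: [-3.141, 0.002, 0.193]
ft_force: [-4.5, -1.7, 1.7]
opening: 0.092
```

Opening is now 8.7 mm, so it has the ears. I'll turn 51.5° clockwise.

Request:
{"op": "arm_command", "data": {
  "steps": [
    [0,0,0,0,0,6],
    [0,0,0,0,0,12],
    [0,0,0,0,0,18],
    [0,0,0,0,0,24],
    [0,0,0,0,0,30],
    [0,0,0,0,0,36],
    [0,0,0,0,0,42],
    [0,0,0,0,0,47],
    [0,0,0,0,0,51.5],
    [0,0,0,0,0,51.5],
    [0,0,0,0,0,51.5],
    [0,0,0,0,0,51.5]
  ]
}}

```text
t: 6.0
eef_pos: [495.8, -25.3, 319.1]
tcp_rot: [3.137, 0.007, -0.706]
ft_force: [-17.8, 1.0, 14.5]
opening: 0.091
```

Request:
{"op": "arm_command", "data": {
  "jaw": 4.5,
  "steps": [
    [0,0,0,0,0,0],
    [0,0,0,0,0,0],
    [0,0,0,0,0,0],
    [0,0,0,0,0,0],
    [0,0,-2,0,0,0],
    [0,0,-5,0,0,0],
    [0,0,-6,0,0,0],
    [0,0,-6,0,0,0]
  ]
}}

```text
t: 6.67
eef_pos: [498.3, -25.7, 381.6]
tcp_rot: [-3.139, -0.004, -0.706]
ft_force: [0.2, 1.0, 0.2]
opening: 0.468
```

Run:
```python
from h import *
s=state(); print(s["eef_pos"],s["tcp_rot"],s["joints"].round(2))
m=camera_model("wrist"); im=read_camera("wrist"); np.save("w3.npy",m,allow_pickle=True)
cv2.imwrite("pics/w3.png",im[:,:,::-1]); print(proj(m,[[497.5,-24.4,140],[617.3,-14.8,140],[487.8,95.4,140],[552.5,40.3,145]]))
```

```text
[498.30050271 -25.74198629 381.56506339] [-3.13918907 -0.00395815 -0.70602538] [-0.18  0.34  1.89  0.    0.91  0.52]
[[276.88828237 228.50959587]
 [418.73342792  92.54917394]
 [133.99306344  92.83406796]
 [276.19690907  90.42407682]]
```

View pics/w3.png

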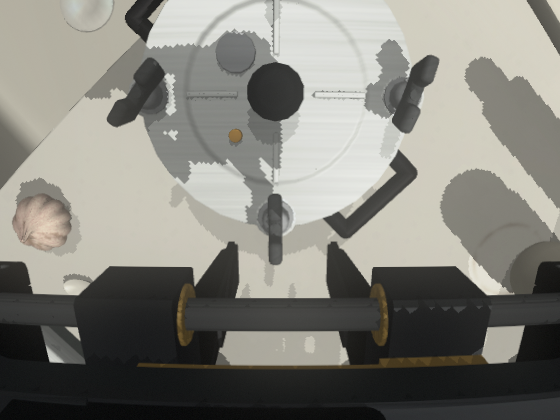

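nut_c now points at the knob, with ears (275,195)-(275,263), the knob at (276,91) and b and d untouched. Before moving to d I'll check the clearance to the jar.

Run:
```python
from h import *
a,b=camera_model("scene"),camera_model("side"); m=np.load("w3.npy",allow_pickle=True).item()
print("jar lid",tri([ray(a,(456,293)),ray(b,(298,153))]), "base",onz(a,(438,378),0))
print("bottle",tri([ray(a,(507,212)),ray(b,(263,112))]))
for k,e in [('d',[(403,130),(430,58)]),('b',[(118,122),(150,62)])]:
    p,q=[onz(m,x,140) for x in e]; d=q-p; print(k,(p+q)/2,np.degrees(np.arctan2(d[1],d[0])))
```

```text
jar lid (array([ 661.46416735, -286.56549279,  162.78357103]), [np.float64(0.6676746039165127), np.float64(0.6676746039165231)]) base [ 654.00182878 -313.30229288    0.        ]
bottle (array([ 746.84873364, -262.1437458 ,  259.45003656]), [np.float64(10.78315426136742), np.float64(10.783154261367503)])
d [615.56471086 -14.80470242 140.        ] 31.844824999139327
b [487.75117214  95.72908041 140.        ] 16.327262600961337
```

The jar and bottle are more than 150 mm clear. Now to d, over and down.

Request:
{"op": "arm_command", "data": {
  "steps": [
    [3,-3,0,0,0,7],
    [6,-6,0,0,0,14],
    [8.3,-8.5,0,0,0,20.5],
    [8.3,-8.5,0,0,0,20.5],
    [8.3,-8.5,0,0,0,20.5],
    [8.3,-8.5,0,0,0,20.5],
    [8.3,-8.5,2,0,0,20.5],
    [8.3,-8.5,4,0,0,20.5],
    [8.3,-8.5,6,0,0,20.5],
    [8.3,-8.5,6,0,0,20.5],
    [8.3,-8.5,6,0,0,20.5]
  ]
}}

```text
t: 7.63
eef_pos: [615.6, -15.0, 319.0]
tcp_rot: [3.14, 0.001, -1.063]
ft_force: [-0.8, 0.1, -0.2]
opening: 0.475
```

Request:
{"op": "arm_command", "data": {
  "jaw": 0,
  "steps": [
    [0,0,0,0,0,0],
    [0,0,0,0,0,0],
    [0,0,0,0,0,0],
    [0,0,0,0,0,0],
    [0,0,0,0,0,0],
    [0,0,0,0,0,0],
    [0,0,0,0,0,0]
  ]
}}

```text
t: 8.22
eef_pos: [616.0, -14.2, 319.7]
tcp_rot: [-3.141, 0.002, -1.064]
ft_force: [-2.4, 5.4, 3.3]
opening: 0.092
```

Gripped at 8.7 mm, yaw −61.0°. I need to reach −130.4°, so the turn is 69.4°.

Request:
{"op": "arm_command", "data": {
  "steps": [
    [0,0,0,0,0,6.5],
    [0,0,0,0,0,13],
    [0,0,0,0,0,19.5],
    [0,0,0,0,0,26],
    [0,0,0,0,0,32.5],
    [0,0,0,0,0,39],
    [0,0,0,0,0,45.5],
    [0,0,0,0,0,52],
    [0,0,0,0,0,58],
    [0,0,0,0,0,64],
    [0,0,0,0,0,69.4],
    [0,0,0,0,0,69.4]
  ]
}}

```text
t: 9.22
eef_pos: [616.0, -14.0, 319.7]
tcp_rot: [3.14, 0.001, -2.281]
ft_force: [-2.2, 7.7, 3.2]
opening: 0.093
```

Request:
{"op": "arm_command", "data": {
  "jaw": 4.5,
  "steps": [
    [0,0,0,0,0,0],
    [0,0,0,0,0,0],
    [0,0,0,0,0,0],
    [0,0,0,0,0,0],
    [0,0,-2,0,0,0],
    [0,0,-5,0,0,0],
    [0,0,-6,0,0,0],
    [0,0,-6,0,0,0]
  ]
}}

```text
t: 9.88
eef_pos: [616.4, -15.0, 381.9]
tcp_rot: [-3.138, 0.003, -2.275]
ft_force: [0.9, -0.1, -0.4]
opening: 0.471
```

Request:
{"op": "arm_command", "data": {
  "steps": [
    [-0.1,4,0,0,0,-7],
    [-0.1,8,0,0,0,-14],
    [-0.1,12,0,0,0,-21],
    [-0.1,16,0,0,0,-28],
    [-0.1,16.9,0,0,0,-35],
    [-0.1,16.9,0,0,0,-42],
    [-0.1,16.9,0,0,0,-49],
    [-0.1,16.9,0,0,0,-53.4],
    [-0.1,16.9,0,0,0,-53.4],
    [-0.1,16.9,0,0,0,-53.4]
  ]
}}

```text
t: 10.72
eef_pos: [488.0, 95.3, 378.5]
tcp_rot: [3.14, 0.0, -1.346]
ft_force: [-0.1, -0.1, -0.5]
opening: 0.474
```

Request:
{"op": "arm_command", "data": {
  "steps": [
    [0,0,2,0,0,0],
    [0,0,4,0,0,0],
    [0,0,6,0,0,0],
    [0,0,6,0,0,0],
    [0,0,6,0,0,0]
  ]
}}

```text
t: 11.13
eef_pos: [488.2, 95.2, 318.7]
tcp_rot: [3.139, 0.0, -1.345]
ft_force: [0.2, -0.7, 1.3]
opening: 0.471
```

Request:
{"op": "arm_command", "data": {
  "jaw": 0,
  "steps": [
    [0,0,0,0,0,0],
    [0,0,0,0,0,0],
    [0,0,0,0,0,0],
    [0,0,0,0,0,0],
    [0,0,0,0,0,0],
    [0,0,0,0,0,0],
    [0,0,0,0,0,0]
  ]
}}

```text
t: 11.72
eef_pos: [487.7, 96.5, 319.8]
tcp_rot: [-3.141, 0.003, -1.345]
ft_force: [-4.5, 17.0, 5.1]
opening: 0.093
```

Request:
{"op": "arm_command", "data": {
  "steps": [
    [0,0,0,0,0,6],
    [0,0,0,0,0,12],
    [0,0,0,0,0,18],
    [0,0,0,0,0,24],
    [0,0,0,0,0,30],
    [0,0,0,0,0,36],
    [0,0,0,0,0,42],
    [0,0,0,0,0,48],
    [0,0,0,0,0,53.3],
    [0,0,0,0,0,53.3],
    [0,0,0,0,0,53.3]
  ]
}}

```text
t: 12.63
eef_pos: [487.7, 96.6, 319.8]
tcp_rot: [3.139, 0.002, -2.275]
ft_force: [-3.7, 15.4, 5.8]
opening: 0.091
```

Request:
{"op": "arm_command", "data": {
  "jaw": 4.5,
  "steps": [
    [0,0,0,0,0,0],
    [0,0,0,0,0,0],
    [0,0,0,0,0,0],
    [0,0,0,0,0,0],
    [0,0,-4,0,0,0],
    [0,0,-8,0,0,0],
    [0,0,-12,0,0,0],
    [0,3,-15,0,0,0],
    [0,4,-15,0,0,0],
    [0,4,-15,0,0,0],
    [0,4,-15,0,0,0]
  ]
}}

```text
t: 13.55
eef_pos: [457.3, 121.2, 468.9]
tcp_rot: [3.142, -0.0, -2.272]
ft_force: [0.0, 0.5, 0.7]
opening: 0.471
```

Run:
```python
from h import *
s=state(); print(s["eef_pos"],s["tcp_rot"])
m=camera_model("wrist"); im=read_camera("wrist"); np.save("w4.npy",m,allow_pickle=True)
cv2.imwrite("pics/w4.png",cv2.resize(im[:,:,::-1],(800,600),interpolation=3))
```

```text
[457.26562223 121.21975467 468.86801961] [ 3.14156286e+00 -2.10879964e-04 -2.27236696e+00]
```

View pics/w4.png

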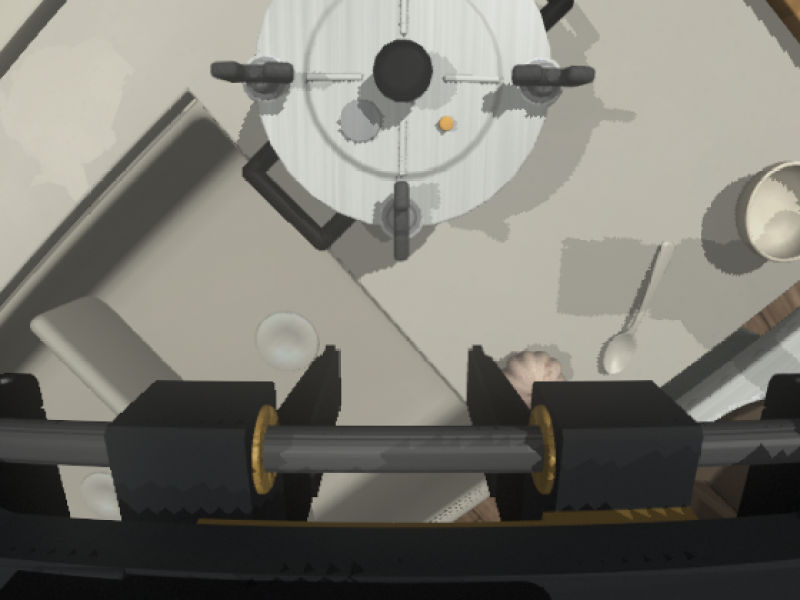

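b (401,180–260), a (left) and c (right) all point at the knob (402,70). d is out of the frame at the top, so I'll shift to see all four.

Request:
{"op": "arm_command", "data": {
  "steps": [
    [0,-4,0,0,0,0],
    [0,-8,0,0,0,0],
    [0,-9,0,0,0,0],
    [0,-9,0,0,0,0],
    [0,-9,0,0,0,0],
    [0,-9,0,0,0,0]
  ]
}}

```text
t: 14.1
eef_pos: [525.9, 63.2, 468.4]
tcp_rot: [3.14, -0.001, -2.273]
ft_force: [0.9, -0.2, -0.4]
opening: 0.471
```

Run:
```python
from h import *
m=camera_model("wrist"); im=read_camera("wrist"); np.save("w5.npy",m,allow_pickle=True)
cv2.imwrite("pics/w5.png",cv2.resize(im[:,:,::-1],(800,600),interpolation=3))
```

```text
(no output)
```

View pics/w5.png

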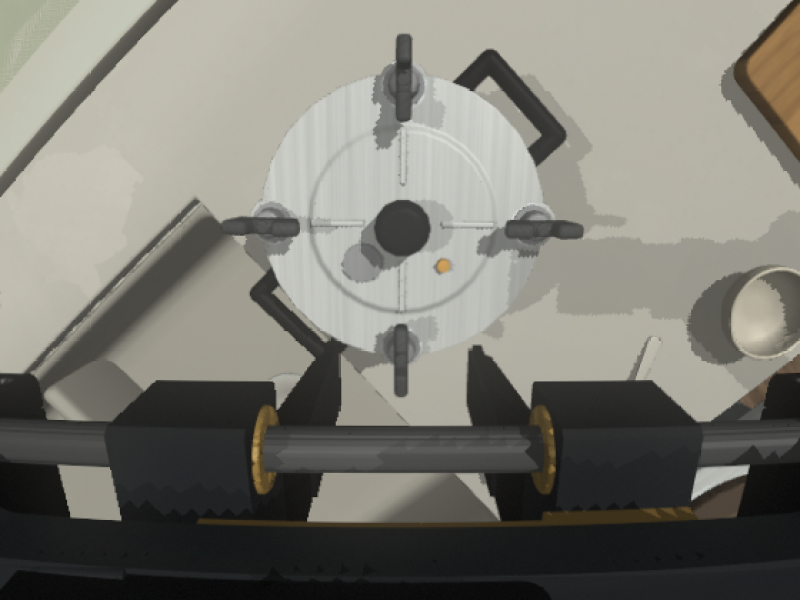

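All four nuts' wings point at the knob (402,228): d (403,35–120), b (401,325–395), a (222–298,228) and c (506–582,230). The gripper is well above everything, so I'll hand in.

Run:
```python
from cell import *
s=state(); print(s["t"],s["ft_force"],abs(s["qvel"]).max()); job_done()
```

```text
14.15 [ 0.17853011  0.0851367  -0.43367171] 0.012562173019739822
the job is handed in; nothing more can be done
```

I tightened nut c (opposite the tight nut a) first, then d, then b. Each was gripped across its ears and turned clockwise until its wings pointed at the middle of the lid. Nut a was never touched. I handed in at t = 14.15 s with the arm still and clear of everything.

- **Last check:** the final wrist picture shows all four nuts' wings pointing at the knob, within a few degrees by eye. The tool stood at about -40.5° (c), -130.7° (d) and -130.3° (b) when each nut was released. The targets were -40.4° for c and -130.4° for d and b.
- **Order:** the picture taken after nut c was done showed b and d still loose.
- **First grip on c:** the fingers caught the hub, with a 16 mm opening instead of 9. I let go, rose 10 mm and gripped the ears properly, with about 8.7 mm opening on all three nuts.
- **Disagreement:** two pictures gave starting angles for b and d that differed by about 6°. I used the average; the release angles come from the tool, so this did not affect the final positions.
- **Forces:** the readings at the end of each move stayed under about 23 N at the wrist.

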